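Pull down the drying cupboard's flap with the hook pole

ROBOT

A 6-joint arm with a two-finger parallel gripper is mounted at the origin on the work surface. World frame = base frame: x ahead of the robot, y to its left, z up, the work surface at z = 0. Lengths are in m, angles in rad, forces in N, time in s.
With the tool pointing down it reaches from about 0.25 to 0.725 m from the base axis. Payload 4 kg.
Tool frame: the origin (TCP) lies on the centre line of the jaws, within the pads' length; the fingertips stand tip_reach ahead of it and the grasp point (between the pads) lies 5 mm behind it (tip_reach is the distance from the TCP to the fingertips, in m); z points along the fingers, y is the direction in which the jaws open and shut (so a half turn about z gives the same grasp; the last joint's range is limited). The gripper opens to 85 mm and grips with 20 to 120 N. Pads are 22 mm wide; open, the fingers measure 114 mm over their backs; the gripper's body (76 mm by 85 mm) begins 54 mm behind the grasp point. The pads swing forward as they close: fully open they stand 13 mm farther back than shut.
Start: joints at [1.203, 0.241, 0.005, 1.335, 0, 1.571], TCP at [0.18, 0.467, 0.221] pointing down, gripper open.
Joint ranges: [-2.72, 2.72], [-1.05, 1.87], [-1.09, 1.28], [-1.99, 2.15], [-1.42, 1.44], [-3.14, 3.14]. Speed limits (rad/s): [2.79, 2.79, 3.14, 3.14, 3.14, 3.14].

INTERFACE

Orientations are given as a unit quaternion [x, y, z, w].
In Python, from workcell import * gives the robot as it stands.
- The arm moves only by the tool arm_command, never from a script. Its arguments are lists of equal length, an entry for each row: "translation": the shift along the tool's x, y, z in cm, a list of three; "turn": the turn about the tool's z in rad; "hand": the closure, from 0 (fully open) to 1 (shut). In form: {"translation": [[x, y, z], ...], "turn": [turn, ...], "hand": [hand, ...]}. A call has 1 to 5 rows; each row is the pose to reach, as a shift and turn from the pose commanded when the call began, along the tool's axes at that moment; what a row does not reach only later rows make up. A row lasts 1/12 s, in which the tool goes at most 41.7 mm and 7.16 degrees, less where a joint would pass 70% of its speed; a pose out of reach is approached as far as the arm can. A call with a gripper value outside its range is refused whole. The fingers move at their own pace and stop on an object; the grip force is fixed at half the most. Time passes only in rows, so rows that repeat a pose let the fingers close. It gives the time, the measured TCP pose, the force and the opening at its end, in the units of the state.
- get_obs(): the state, without advancing time (a new reading comes with each control period).
- camera(name): name is "side" or "top"; returns (picture, depth): 400x640x3 uint8, red, green, blue; 400x640 float32, m along the optical axis (not along the pixel's ray), 0 where there is no reading.
- camera_info(name): a dict with "mtx" (3x3 intrinsics, pixels), "dist_coeffs" ([k1, k2, p1, p2, k3] as OpenCV has them; the pictures are not rectified), "world_to_cam" (4x4, takes a point from world to camera coordinates). Camera axes: x right, y down, z forward; pixel columns grow to the right and rows downward; lengths in m; the calibration is good to about 2 mm. A picture is of the moment at which its call begins. camera_info takes no time and is no camera call.
- job_done(): hands the job in, once; it reports no verdict.
Trained networks look in the newest picture that a camera, given by its name, has taken for a name from the list of things; names that differ only in an ending like _2 or _b are one class to them, and where a whole thing is asked for, a point or a joint stands for the part that bears it (a point fixed in the world has none). Each returns a list of dicts, best first, with "conf" (0 to 1); they miss things now and then, are a little off and sometimes report something else, mostly with a low value. They report only what shows in the picture. A call takes as long as a camera call.
- search_frame(camera, name): "location" ([row, column] in pixels, amid what is visible of it).
- spot_point(camera, name): "location" ([row, column] in pixels: a listed point, or the origin of a listed thing).
The state is a dict: "clock": time; "joint_pos": joint angles; "joint_vel": joint speeds; "tau": joint torques, N m; "eef_pos": TCP position; "tool_rot": TCP orientation; "ft_force": force on the tool from outside, world axes, zero at the start; "ft_torque": the same for the moment, N m; "grip_width": finger opening in m.
Only numpy, scipy, OpenCV 4.12 (cv2) and the standard library are available. Lean on these libraries where they do the work, as an engineer would, in place of code of your own. Each camera call takes 0.05 s, during which the arm holds its last target. There are 200 camera calls.

TASK

Pick up the hook pole, put its prong through the ring on the top edge of the drying cupboard's flap and pull the flap fully down with it, keeping hold of the pole and not touching the cupboard or flap with the arm or gripper. Then unhook the pole and lay it flat on the bench, leaving the flap fully open and the bowl, tape roll and jar where they are.

Things in the scene. Friction and masses are not known exactly. Their poses are not given: they have to be found in the camera images.
- pole: Hook pole on the bench, 0.13 kg (mm): square-edged wooden handle 160 long, 24 wide, 28 high; thin round aluminium shaft on in line, bent square into a straight prong, both 9 thick. Origin: handle centre, 14 above the bench. +x along the handle to the hook; prong axis at x = 210, pointing +y, tip at y = 54; +z up. Handle, shaft and prong share one mid-plane (z = 0). It balances inside the handle
- pole_hook (a point): Point on the prong's axis, halfway along the prong: at (210, 27, 0) mm in the pole's frame; axes as the pole's
- eye (a point): Centre of the steel pull ring on the middle of the flap's free edge (mm): opening 40 across, outside 54, wire 7. The hole's axis is level, along the hinge line (this point's y): the prong enters from either side and the ring can turn on it. 190 from the hinge line, 33 past the flap's edge, 305 above the bench when shut. z runs from hinge to ring, x into the cupboard when shut
- flap_hinge (a point): Middle of the hinge line at the flap's lower edge, 115 mm above the bench; axes turn with the flap as for the ring
- flap (a joint): Flap angle: 0 shut (upright), 1.57 fully down (level, on its stop); its free edge swings out and down, away from the cupboard. May begin slightly ajar. Stiff hinge, about 0.4 N m of friction, more than the flap's weight gives: it stays where it is left and takes up to 2.5 N at the ring to move
- cupboard: Plywood drying cupboard fixed on the bench (mm): 220 deep, 320 wide, 272 high, pots inside; open foot below the flap. The flap: plywood panel 310 wide, 157 high, 13 thick, hinged along its lower edge 8 before the front face. Origin under its centre, on the bench; +x from front to back, +y along its width, parallel to the hinge, +z up
- bowl: Grey clay bowl, 116 mm across, 60 mm high, bystander; origin at the centre of its underside
- tape: Roll of tape lying flat, 100 mm across, 25 mm high, bystander; origin at the centre of its underside
- jar: White glaze jar with a wooden lid, 68 mm across, 55 mm high, bystander; origin at the centre of its underside

How it is judged:
By the outcome, as a careful person would: the job done as asked, in the order asked, and still so for the second after the job is handed in, with the robot touching nothing.
It also fails if it takes over 54 s, if anything falls off the work surface, if the arm or the gripper's body presses on something with over 40 N, if the wrist force passes 120 N, or if a joint passes its speed limit or range.

## Working session

There is one attempt and no reset: what is moved stays moved. The work goes in short steps, Python scripts to look and compute and a tool call to move; the robot and the scene stay as the last step left them, time stands still between calls to the robot, and variables do not carry over. Pictures are saved under pics/ and viewed, about 8 in all and at most 12, crops included, and the job is handed in when it is done.

Besides the shell and the picture viewer there is one more tool, called after "Call:" as name(argument=value, ...), one argument or row to a line, values as JSON. arm_command: Moves the arm, as the interface text tells. Its arguments: {"type":"object","properties":{"translation":{"type":"array","items":{"type":"array","items":{"type":"number"}}},"turn":{"type":"array","items":{"type":"number"}},"hand":{"type":"array","items":{"type":"number"}}},"required":["translation","turn","hand"]}

```bash
mkdir -p pics; ls
python3 - <<'E'
from workcell import *
import cv2,numpy as np
o=get_obs();print({k:np.round(v,3).tolist() for k,v in o.items()})
try: print(tip_reach)
except Exception as e: print(e)
ims=[]
for c in("side","top"):
    p,d=camera(c);np.savez(f"{c}0.npz",p=p,d=d)
    i=camera_info(c);print(c,np.round(i["mtx"],1).tolist(),np.round(i["dist_coeffs"],3),np.round(i["world_to_cam"],3).tolist())
    cv2.imwrite(f"pics/{c}0.png",p[:,:,::-1])
    for n in("pole","pole_hook","eye","flap_hinge","cupboard","bowl","tape","jar"):
        print(c,n,[(np.round(r["location"]).tolist(),round(r["conf"],2)) for r in spot_point(c,n)[:2]])
E
```

```text
pics
{'clock': 0.0, 'joint_pos': [1.203, 0.241, 0.004, 1.335, -0.0, 1.571], 'joint_vel': [-0.0, 0.002, -0.002, 0.0, 0.001, 0.0], 'tau': [0.002, -37.232, 25.241, 0.017, 0.0, 0.0], 'eef_pos': [0.18, 0.466, 0.22], 'tool_rot': [0.183, 0.983, -0.001, -0.0], 'ft_force': [-0.732, -0.022, 0.53], 'ft_torque': [-0.017, 0.016, 0.02], 'grip_width': 0.085}
0.014
side [[424.5, 0.0, 325.6], [0.0, 424.5, 199.1], [0.0, 0.0, 1.0]] [-0.004  0.     0.     0.     0.   ] [[-0.998, -0.069, 0.008, 0.578], [-0.064, 0.876, -0.478, 0.08], [0.026, -0.477, -0.878, 1.423], [0.0, 0.0, 0.0, 1.0]]
side pole [([294.0, 365.0], 0.86)]
side pole_hook [([232.0, 372.0], 0.95)]
side eye [([111.0, 373.0], 0.81)]
side flap_hinge [([142.0, 363.0], 0.72)]
side cupboard [([135.0, 348.0], 0.58)]
side bowl [([233.0, 279.0], 0.56)]
side tape [([328.0, 302.0], 0.72), ([293.0, 363.0], 0.21)]
side jar [([294.0, 271.0], 0.94)]
top [[401.4, 0.0, 326.6], [0.0, 401.4, 201.0], [0.0, 0.0, 1.0]] [-0.09  0.    0.    0.    0.  ] [[-0.021, -1.0, 0.02, 0.041], [-0.986, 0.017, -0.168, 0.588], [0.168, -0.024, -0.986, 1.169], [0.0, 0.0, 0.0, 1.0]]
top pole [([254.0, 244.0], 0.76)]
top pole_hook [([255.0, 316.0], 0.68)]
top eye [([232.0, 423.0], 0.63)]
top flap_hinge [([236.0, 414.0], 0.75)]
top cupboard [([225.0, 442.0], 0.55)]
top bowl [([162.0, 308.0], 0.56)]
top tape [([201.0, 214.0], 0.66)]
top jar []
```

View pics/side0.png

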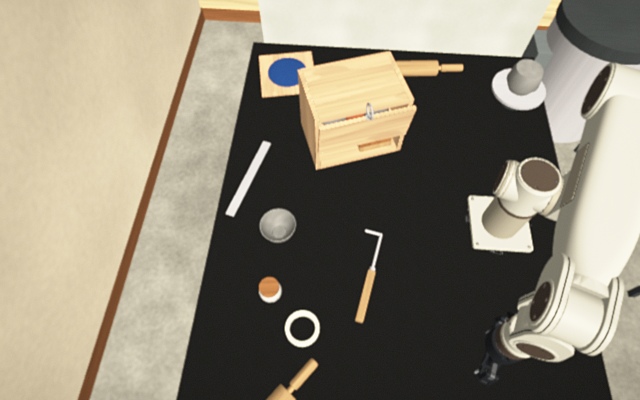

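View pics/top0.png

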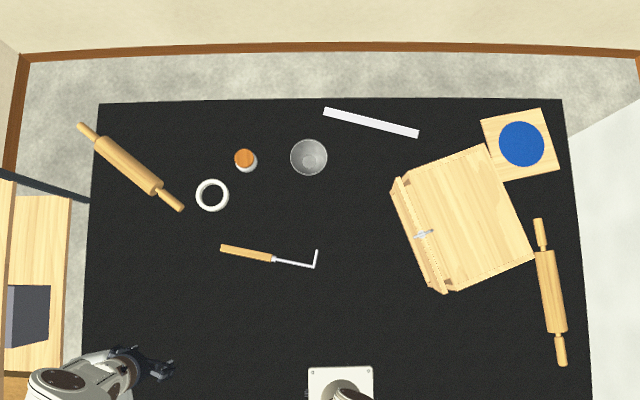

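The pictures show the pole's handle at about (row 252, col 245) in top, with the prong near (258, 316) pointing away from the robot. The ring is at (233, 424) on a slightly ajar flap that faces the pole's side. The bowl, tape and jar are well clear.

```bash
cat > h.py <<'E'
from workcell import *
import cv2,numpy as np
def ray(c,rc):
    i=camera_info(c);M=np.array(i["world_to_cam"])
    u=cv2.undistortPoints(np.array([[rc[::-1]]],float),np.array(i["mtx"]),np.array(i["dist_coeffs"]))[0,0]
    R=M[:3,:3].T;return -R@M[:3,3],R@np.array([u[0],u[1],1.])
def at(c,rc,z):
    o,d=ray(c,rc);return o+d*(z-o[2])/d[2]
def dep(c,rc,D):
    o,d=ray(c,rc);return o+d*D
def tri(a,b):
    (o1,d1),(o2,d2)=ray("side",a),ray("top",b)
    s=np.linalg.lstsq(np.c_[d1,-d2],o2-o1,rcond=None)[0]
    p,q=o1+s[0]*d1,o2+s[1]*d2;return (p+q)/2,np.linalg.norm(p-q)
def cloud(c,D):
    i=camera_info(c);M=np.array(i["world_to_cam"]);h,w=D.shape
    uv=np.mgrid[0:w,0:h].T.reshape(-1,1,2).astype(float)
    u=cv2.undistortPoints(uv,np.array(i["mtx"]),np.array(i["dist_coeffs"]))[:,0]
    P=np.c_[u,np.ones(len(u))]*D.reshape(-1,1)
    return ((P-M[:3,3])@M[:3,:3]).reshape(h,w,3)
def best(c,n):
    r=spot_point(c,n);return r[0]["location"] if r else None
E
python3 - <<'E'
from h import *
np.set_printoptions(precision=4,suppress=True)
for n,a,b in(("pole",(294,365),(254,244)),("hook",(232,372),(255,316)),("eye",(111,373),(232,423)),("hinge",(142,363),(236,414)),("bowl",(233,279),(162,308)),("tape",(328,302),(201,214)),("hookpic",(235,375),(258,316))):
    print(n,*tri(a,b))
for c in("side","top"):
    f=np.load(c+"0.npz");p=f["p"].astype(int);W=cloud(c,f["d"]);np.save(c+"W.npy",W)
    # pole region points
    box=(W[...,2]>.006)&(W[...,2]<.05)&(W[...,0]>.3)&(W[...,0]<.5)&(W[...,1]>-.02)&(W[...,1]<.35)&(f["d"]>0)
    wood=box&(p[...,0]-p[...,2]>50)
    Q=W[wood];print(c,len(Q),Q.mean(0),np.percentile(Q[:,2],[10,50,90]))
    for t in(wood,):
        rc=np.argwhere(t);print(rc.min(0),rc.max(0))
        (cx,cy),s,a=cv2.minAreaRect(np.float32(W[t][:,:2]*1000));print(cx,cy,s,a)
    met=box&~wood&(p.sum(2)>300);Q=W[met];print("metal",len(Q),Q.min(0),Q.max(0))
    i=camera_info(c)
    # ring: points high above cupboard top front
    r=(W[...,2]>.282)&(W[...,2]<.36)&(W[...,0]>.2)&(W[...,0]<.65)&(W[...,1]<.0)&(W[...,1]>-.5)&(f["d"]>0)
    Q=W[r];print("ring",len(Q),Q.mean(0) if len(Q) else 0,Q.min(0),Q.max(0)) if len(Q) else None
    t=(W[...,2]>.262)&(W[...,2]<.28)&(f["d"]>0)&(W[...,0]>.1)&(W[...,1]<0)
    (cx,cy),s,a=cv2.minAreaRect(np.float32(W[t][:,:2]*1000));print("cupTop",cx,cy,s,a,cv2.boxPoints(((cx,cy),s,a)).tolist())
E
python3 - <<'E'
import cv2,numpy as np
a=cv2.imread("pics/top0.png")[175:300,380:540];b=cv2.imread("pics/side0.png")[50:175,290:450]
c=cv2.imread("pics/top0.png")[215:295,200:340]
f=lambda i,s:cv2.resize(i,None,fx=s,fy=s,interpolation=cv2.INTER_CUBIC)
o=np.zeros((600,800,3),np.uint8);o[:312,:400]=f(a,2.5)[:312];o[:312,400:800]=f(b,2.5)[:312];z=f(c,3.5);o[315:595,:490]=z[:280];cv2.imwrite("pics/crop1.png",o)
E
```

```text
pole [0.4375 0.2818 0.0254] 0.007307408435198765
hook [0.4247 0.0655 0.0062] 0.00651875014716822
eye [ 0.46   -0.1899  0.3077] 0.01227317672707
hinge [ 0.4699 -0.2158  0.1149] 0.003810863535156566
bowl [ 0.7279  0.0856 -0.0092] 0.0006541643917811662
tape [ 0.6147  0.3875 -0.0177] 0.01742602764449452
hookpic [ 0.4144  0.0663 -0.0133] 0.01007508969099934
side 391 [0.4394 0.279  0.0277] [0.0245 0.0278 0.0312]
[269 356] [316 375]
437.99615478515625 275.16259765625 (155.35108947753906, 24.990272521972656) 77.44422149658203
metal 157 [0.3927 0.0643 0.0072] [0.4456 0.2037 0.0258]
ring 83 [ 0.4644 -0.186   0.3079] [ 0.4541 -0.2115  0.2821] [ 0.475  -0.1622  0.3313]
cupTop 947.751953125 -373.9078674316406 (1253.8887939453125, 576.4171752929688) 0.1458326131105423 [[320.07598876953125, -87.29592895507812], [321.54315185546875, -663.7113037109375], [1575.427978515625, -660.519775390625], [1573.960693359375, -84.10443115234375]]
top 387 [0.4386 0.2749 0.0268] [0.0236 0.0269 0.03  ]
[244 222] [261 271]
438.6871032714844 276.0881042480469 (152.27337646484375, 23.6137638092041) 77.73600769042969
metal 185 [0.3913 0.0612 0.0073] [0.4459 0.2019 0.0244]
ring 64 [ 0.4621 -0.1881  0.3202] [ 0.4528 -0.2152  0.2825] [ 0.4725 -0.1688  0.3313]
cupTop 505.82159423828125 -311.20880126953125 (320.4959411621094, 258.3946228027344) 19.7364559173584 [[311.35809326171875, -243.71588134765625], [398.616455078125, -486.93133544921875], [700.2850952148438, -378.70172119140625], [613.0267333984375, -135.48626708984375]]
```

View pics/crop1.png

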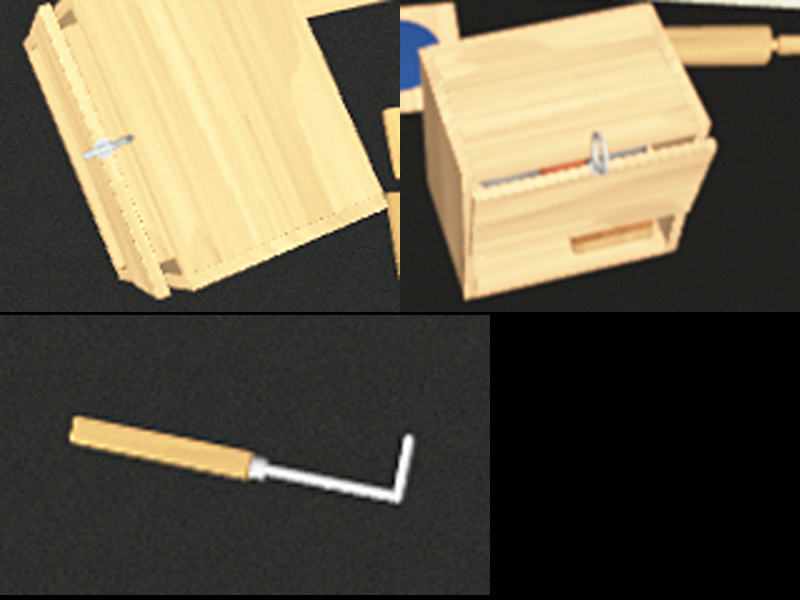

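```bash
cat >> h.py <<'E'
def plan(P,yaw,hand,rows=None,start=None,vmax=38.,wmax=6.8):
    """rows for straight motion of TCP to P (m) with tool y at world angle yaw (deg), tool down"""
    o=get_obs();from scipy.spatial.transform import Rotation as Ro
    if start is None:
        p=np.array(o["eef_pos"]);y=Ro.from_quat(o["tool_rot"]).as_matrix()[:,1];a=np.degrees(np.arctan2(y[1],y[0]))
        print("now",np.round(p,4),round(a,2),"F",np.round(o["ft_force"],1),"q",np.round(o["joint_pos"],2),"t",round(o["clock"],2),"w",round(o["grip_width"],4))
    else: p,a=np.array(start[0]),start[1]
    P=np.array(P);da=(yaw-a+180)%360-180
    N=rows or int(np.ceil(max(np.linalg.norm(P-p)*1000/vmax,abs(da)/wmax)))
    for k in range(0,N,5):
        m=min(5,N-k);a0=np.radians(a+da*k/N);yx=np.array([np.cos(a0),np.sin(a0),0]);z=np.array([0,0,-1.]);x=np.cross(yx,z)
        T=np.array([x,yx,z])
        d=[(T@(P-p)*100*(j+1)/N).round(2).tolist() for j in range(m)]
        print({"translation":d,"turn":[round(-np.radians(da)*(j+1)/N,3) for j in range(m)],"hand":[hand]*m})
E
python3 -c "
from h import *
plan((.4272,.2267,.10),-12.5,0)
plan((.4272,.2267,.018),-12.5,0,start=((.4272,.2267,.10),-12.5))"
```

```text
now [0.1798 0.4665 0.2209] 68.93 F [-0.4 -0.3 -0.2] q [1.2  0.24 0.   1.34 0.   1.57] t 0.9 w 0.0857
{'translation': [[-2.64, -1.12, 1.01], [-5.29, -2.25, 2.02], [-7.93, -3.37, 3.02], [-10.57, -4.49, 4.03], [-13.21, -5.62, 5.04]], 'turn': [np.float64(0.118), np.float64(0.237), np.float64(0.355), np.float64(0.474), np.float64(0.592)], 'hand': [0, 0, 0, 0, 0]}
{'translation': [[-2.82, 0.54, 1.01], [-5.64, 1.09, 2.02], [-8.46, 1.63, 3.02], [-11.28, 2.17, 4.03], [-14.1, 2.71, 5.04]], 'turn': [np.float64(0.118), np.float64(0.237), np.float64(0.355), np.float64(0.474), np.float64(0.592)], 'hand': [0, 0, 0, 0, 0]}
{'translation': [[-2.04, 2.02, 1.01], [-4.07, 4.05, 2.02]], 'turn': [np.float64(0.118), np.float64(0.237)], 'hand': [0, 0]}
{'translation': [[0.0, 0.0, 2.73], [0.0, 0.0, 5.47], [0.0, 0.0, 8.2]], 'turn': [np.float64(-0.0), np.float64(-0.0), np.float64(-0.0)], 'hand': [0, 0, 0]}
```

Call:
arm_command(
  translation=[
    [-2.6,-1.1,1.0],
    [-5.3,-2.2,2.0],
    [-7.9,-3.4,3.0],
    [-10.6,-4.5,4.0],
    [-13.2,-5.6,5.0],
  ],
  turn=[0.118,0.237,0.355,0.474,0.592],
  hand=[0,0,0,0,0],
)

```text
clock: 1.32
eef_pos: [0.2836, 0.3659, 0.1706]
tool_rot: [0.464, 0.886, 0.0, 0.0]
ft_force: [0.2, 0.0, -0.5]
grip_width: 0.0851
```

Call:
arm_command(
  translation=[
    [-2.8,0.5,1.0],
    [-5.6,1.1,2.0],
    [-8.5,1.6,3.0],
    [-11.3,2.2,4.0],
    [-14.1,2.7,5.0],
  ],
  turn=[0.118,0.237,0.355,0.474,0.592],
  hand=[0,0,0,0,0],
)

```text
clock: 1.73
eef_pos: [0.3869, 0.2659, 0.1207]
tool_rot: [0.702, 0.712, 0.0, 0.0]
ft_force: [0.2, 0.6, 0.5]
grip_width: 0.0854
```

Call:
arm_command(
  translation=[
    [-2.0,2.0,1.0],
    [-4.1,4.1,2.0],
    [-4.1,4.1,2.0],
    [-4.1,4.1,2.0],
  ],
  turn=[0.118,0.237,0.237,0.237],
  hand=[0,0,0,0],
)

```text
clock: 2.07
eef_pos: [0.428, 0.2254, 0.1003]
tool_rot: [0.781, 0.625, -0.001, -0.0]
ft_force: [0.5, 0.7, -0.1]
grip_width: 0.0854
```

```bash
python3 -c "
from h import *
plan((.4272,.2267,.018),-12.5,0)"
```

```text
now [0.428  0.2254 0.1003] -12.62 F [ 0.5  0.7 -0.1] q [ 0.48  0.3  -0.25  1.03  0.    2.28] t 2.07 w 0.0854
{'translation': [[0.04, -0.03, 2.74], [0.07, -0.07, 5.48], [0.11, -0.1, 8.23]], 'turn': [np.float64(-0.001), np.float64(-0.001), np.float64(-0.002)], 'hand': [0, 0, 0]}
```

Call:
arm_command(
  translation=[
    [0.0,0.0,2.7],
    [0.1,-0.1,5.4],
    [0.1,-0.1,7.0],
    [0.1,-0.1,8.2],
    [0.1,-0.1,8.2],
  ],
  turn=[0,0,0,0,0],
  hand=[0,0,0,0,0],
)

```text
clock: 2.48
eef_pos: [0.4242, 0.2278, 0.0169]
tool_rot: [0.779, 0.627, -0.002, -0.001]
ft_force: [-1.0, -0.5, 0.2]
grip_width: 0.0853
```

Call:
arm_command(
  translation=[
    [0,0,0],
    [0,0,0],
    [0,0,0],
    [0,0,0],
    [0,0,0],
  ],
  turn=[0,0,0,0,0],
  hand=[1,1,1,1,1],
)

```text
clock: 2.9
eef_pos: [0.4274, 0.2283, 0.0198]
tool_rot: [0.78, 0.626, 0.001, 0.0]
ft_force: [0.2, 1.0, -0.4]
grip_width: 0.0252
```

Call:
arm_command(
  translation=[
    [0,0,0],
    [0,0,0],
    [0,0,0],
    [0,0,0],
  ],
  turn=[0,0,0,0],
  hand=[1,1,1,1],
)

```text
clock: 3.23
eef_pos: [0.4268, 0.2278, 0.019]
tool_rot: [0.78, 0.626, 0.0, -0.0]
ft_force: [-0.9, -0.5, 0.1]
grip_width: -0.0002
```

The jaws closed fully, so the handle may have slipped out. I'll look.

```bash
python3 -c "
from h import *
p,d=camera('top');np.savez('t1.npz',p=p,d=d);q,_=camera('side')
f=lambda i:cv2.resize(i,None,fx=3,fy=3,interpolation=cv2.INTER_CUBIC)
o=np.zeros((600,800,3),np.uint8);a=f(p[200:310,200:340]);b=f(q[220:330,330:450]);o[:330,:420]=a;o[:330,430:790]=b
cv2.imwrite('pics/c2.png',o[:330,:,::-1])"
```

```text
(no output)
```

View pics/c2.png

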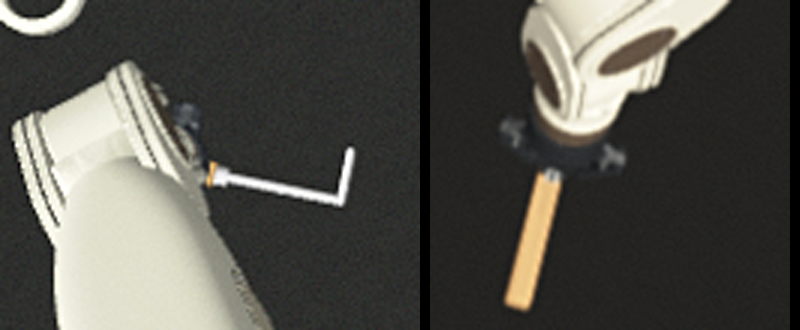

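Both views show the handle unmoved and running under the gripper: its front end is at top (257, 270) and it is still in line. A short lift will show whether it is held.

Call:
arm_command(
  translation=[
    [0,0,-1],
    [0,0,-3],
    [0,0,-5],
    [0,0,-5],
    [0,0,-5],
  ],
  turn=[0,0,0,0,0],
  hand=[1,1,1,1,1],
)

```text
clock: 3.75
eef_pos: [0.4281, 0.2285, 0.0706]
tool_rot: [0.78, 0.626, 0.002, 0.0]
ft_force: [0.5, -0.1, -0.3]
grip_width: -0.0
```

```bash
python3 -c "
from h import *
p,d=camera('top');q,e=camera('side');np.savez('t2.npz',p=p,d=d,q=q,e=e)
plan((.4272,.2267,.018),-12.5,0)
for n in ('pole','pole_hook'):print(n,spot_point('top',n)[:1],spot_point('side',n)[:1])
for c,P,D in(('top',p.astype(int),d),('side',q.astype(int),e)):
    W=cloud(c,D);b=(W[...,0]>.38)&(W[...,0]<.46)&(W[...,1]>.05)&(W[...,1]<.16)&(W[...,2]>.006)&(W[...,2]<.12)&(D>0)&(P.sum(2)>300);Q=W[b];print(c,len(Q),Q.mean(0),Q.min(0),Q.max(0))
    b=(W[...,0]>.38)&(W[...,0]<.5)&(W[...,1]>.18)&(W[...,1]<.4)&(W[...,2]>.006)&(W[...,2]<.12)&(D>0)&(P[...,0]-P[...,2]>50);Q=W[b];print('wood',len(Q),Q.mean(0),Q.min(0),Q.max(0))
"
```

```text
now [0.4265 0.2276 0.0688] -12.49 F [-0.7  0.6 -0.5] q [ 0.49  0.33 -0.29  0.95 -0.    2.28] t 3.85 w -0.0
{'translation': [[-0.04, 0.05, 2.54], [-0.08, 0.09, 5.08]], 'turn': [np.float64(0.0), np.float64(0.0)], 'hand': [0, 0]}
pole [] [{'location': [293.6, 365.1], 'conf': 0.72}]
pole_hook [{'location': [257.5, 313.3], 'conf': 0.77}] []
top 135 [0.40997016 0.09832349 0.01680452] [0.39134176 0.06117278 0.01097669] [0.44573246 0.15945825 0.02382614]
wood 39 [0.42371843 0.20802318 0.02633665] [0.41163707 0.20034264 0.00999371] [0.43592608 0.21633666 0.03190892]<string>:7: RuntimeWarning: Mean of empty slice.
  ret = um.true_divide(
Traceback (most recent call last):
ValueError: zero-size array to reduction operation minimum which has no identity
```

```bash
python3 -c "
from h import *
f=np.load('t2.npz');q,p=f['q'],f['p']
g=lambda i:cv2.resize(i,None,fx=5,fy=5,interpolation=cv2.INTER_CUBIC)
i=camera_info('side');M=i['world_to_cam']
X=np.array([[.4265,.2276,.0688],[.4265,.2276,.0548],[.4265,.2276,.0738]])
uv=cv2.projectPoints(X,M[:3,:3],M[:3,3],i['mtx'],np.array(i['dist_coeffs']))[0][:,0];print(uv)
a=g(q[215:330,320:430]);
for u,c in zip(uv,((255,0,0),(0,255,0),(0,0,255))):cv2.circle(a,(int((u[0]-320)*5),int((u[1]-215)*5)),4,c,-1)
cv2.imwrite('pics/c3.png',a[:,:,::-1])"
```

```text
[[371.62704524 272.66240162]
 [371.14647885 274.17795764]
 [371.80094827 272.11395967]]
```

View pics/c3.png

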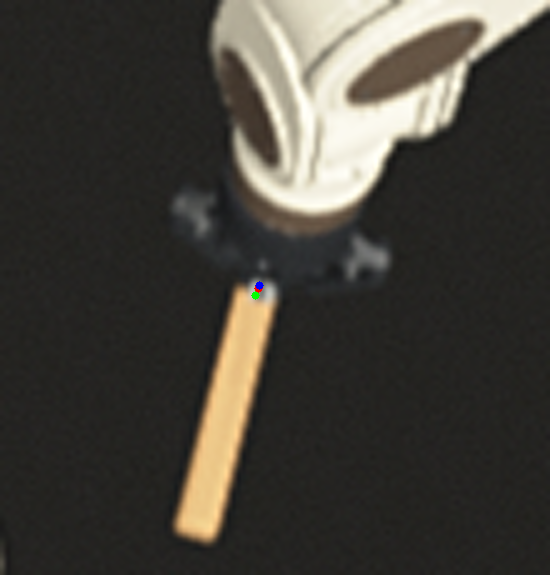

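The pole did not lift: the fingers, shut, stand over the handle's front end. I'll reopen, go lower and close in small steps.

Call:
arm_command(
  translation=[
    [0,0,0],
    [0,0,0],
    [0,0,0],
    [0,0,0],
    [0,0,0],
  ],
  turn=[0,0,0,0,0],
  hand=[0,0,0,0,0],
)

```text
clock: 4.47
eef_pos: [0.4268, 0.2278, 0.0688]
tool_rot: [0.78, 0.626, -0.0, -0.0]
ft_force: [0.0, 0.1, 0.2]
grip_width: 0.0606
```

Call:
arm_command(
  translation=[
    [0,0,0],
    [0,0,0],
    [0,0,2],
    [0,0,4],
    [0,0,5.5],
  ],
  turn=[0,0,0,0,0],
  hand=[0,0,0,0,0],
)

```text
clock: 4.88
eef_pos: [0.4267, 0.2277, 0.0131]
tool_rot: [0.78, 0.626, 0.0, 0.0]
ft_force: [-0.2, 0.1, -0.7]
grip_width: 0.0851
```

Call:
arm_command(
  translation=[
    [0,0,0],
    [0,0,0],
    [0,0,0],
  ],
  turn=[0,0,0],
  hand=[0,0.6,0.6],
)

```text
clock: 5.13
eef_pos: [0.4274, 0.2281, 0.0146]
tool_rot: [0.78, 0.626, 0.0, 0.0]
ft_force: [0.1, 0.1, -0.3]
grip_width: 0.0637
```

Call:
arm_command(
  translation=[
    [0,0,0],
    [0,0,0],
    [0,0,0],
  ],
  turn=[0,0,0],
  hand=[0.6,0.75,0.75],
)

```text
clock: 5.38
eef_pos: [0.4276, 0.2282, 0.0148]
tool_rot: [0.78, 0.626, 0.001, 0.0]
ft_force: [3.5, -0.4, 2.4]
grip_width: 0.0257
```

Call:
arm_command(
  translation=[
    [0,0,0],
    [0,0,0],
    [0,0,0],
  ],
  turn=[0,0,0],
  hand=[0.85,0.85,0.85],
)

```text
clock: 5.63
eef_pos: [0.4279, 0.2282, 0.0151]
tool_rot: [0.78, 0.626, 0.001, 0.0]
ft_force: [-0.4, -1.4, 5.9]
grip_width: 0.021
```

Call:
arm_command(
  translation=[
    [0,0,0],
  ],
  turn=[0],
  hand=[0.9],
)

```text
clock: 5.72
eef_pos: [0.4279, 0.2281, 0.0151]
tool_rot: [0.78, 0.626, 0.001, 0.0]
ft_force: [0.0, -0.1, 5.2]
grip_width: 0.0208
```

```bash
python3 -c "
from h import *
p,d=camera('top');q,e=camera('side')
plan((.4272,.2267,.018),-12.5,0)
W=cloud('top',d);P=p.astype(int);b=(W[...,0]>.38)&(W[...,0]<.46)&(W[...,1]>.05)&(W[...,1]<.16)&(W[...,2]>.006)&(W[...,2]<.12)&(d>0)&(P.sum(2)>300);Q=W[b];print(len(Q),Q.mean(0),Q.min(0),Q.max(0))
W=cloud('side',e);P=q.astype(int)
b=(W[...,0]>.38)&(W[...,0]<.5)&(W[...,1]>.18)&(W[...,1]<.4)&(W[...,2]>.006)&(W[...,2]<.12)&(e>0)&(P[...,0]-P[...,2]>50);Q=W[b];print('wood',len(Q),Q.mean(0),Q.min(0),Q.max(0))
(cx,cy),s,a=cv2.minAreaRect(np.float32(Q[:,:2]*1000));print(cx,cy,s,a)
"
```

```text
now [0.4279 0.2282 0.0151] -12.5 F [-0.1 -0.8  5.4] q [ 0.49  0.41 -0.35  0.81 -0.    2.28] t 5.82 w 0.0212
{'translation': [[-0.16, -0.03, -0.29]], 'turn': [np.float64(0.0)], 'hand': [0]}
134 [0.40966297 0.09846011 0.01736146] [0.39133533 0.06116209 0.00725516] [0.44568985 0.1594327  0.02705671]
wood 398 [0.4425776  0.29645939 0.02770931] [0.41785055 0.22249713 0.006404  ] [0.46798352 0.36317527 0.09552228]
440.6327819824219 292.814208984375 (141.52389526367188, 26.73477554321289) 77.31613159179688
```

Call:
arm_command(
  translation=[
    [0,0,0],
    [0,0,0],
    [0,0,0],
    [0,0,0],
  ],
  turn=[0,0,0,0],
  hand=[1,1,1,1],
)

```text
clock: 6.15
eef_pos: [0.4279, 0.2282, 0.0151]
tool_rot: [0.78, 0.626, 0.001, 0.0]
ft_force: [0.2, 0.1, 5.7]
grip_width: 0.0211
```

Call:
arm_command(
  translation=[
    [0,0,-0.5],
    [0,0,-1],
    [0,0,-1.5],
    [0,0,-2],
  ],
  turn=[0,0,0,0],
  hand=[1,1,1,1],
)

```text
clock: 6.48
eef_pos: [0.4266, 0.2278, 0.0343]
tool_rot: [0.78, 0.626, -0.0, -0.0]
ft_force: [0.1, -0.5, -1.2]
grip_width: 0.0213
```

Call:
arm_command(
  translation=[
    [0,0,-2],
    [0,0,-4],
    [0,0,-6],
    [0,0,-8],
    [0,0,-8],
  ],
  turn=[0,0,0,0,0],
  hand=[1,1,1,1,1],
)

```text
clock: 6.9
eef_pos: [0.4294, 0.2292, 0.1181]
tool_rot: [0.78, 0.626, 0.004, 0.001]
ft_force: [1.3, 0.3, -1.6]
grip_width: 0.0209
```

```bash
cat >> h.py <<'E'
def polefit(verbose=True,tag=None):
    out={}
    o=get_obs();tp=np.array(o["eef_pos"])
    for c in("top","side"):
        p,d=camera(c);out[c]=(p,d);W=cloud(c,d);P=p.astype(int)
        near=(np.linalg.norm(W[...,:2]-tp[:2],axis=-1)<.26)&(abs(W[...,2]-tp[2])<.06)&(d>0)
        wood=near&(P[...,0]-P[...,2]>50)
        met=near&~wood&(P.sum(2)>330)
        for n,m in(("wood",wood),("met",met)):
            Q=W[m]
            if len(Q)>5: print(c,n,len(Q),Q.mean(0).round(4),Q.min(0).round(4),Q.max(0).round(4))
    return out
E
python3 -c "
from h import *
np.set_printoptions(precision=4,suppress=True)
o=polefit();plan((.4,.2,.2),-12.5,1)
g=lambda i:cv2.resize(i,None,fx=3.5,fy=3.5,interpolation=cv2.INTER_CUBIC)
a=g(o['top'][0][190:310,190:330]);b=g(o['side'][0][190:310,335:420]);s=np.hstack([a,b]);print(s.shape)
cv2.imwrite('pics/c4.png',s[:,:,::-1])"
```

```text
top wood 25 [0.4247 0.2058 0.1281] [0.4125 0.2007 0.1159] [0.4348 0.2106 0.1316]
top met 216 [0.4135 0.1247 0.1205] [0.3935 0.0609 0.113 ] [0.4461 0.2041 0.128 ]
side wood 473 [0.4429 0.2954 0.1288] [0.4168 0.2154 0.1052] [0.4687 0.3635 0.1676]
side met 25 [0.4314 0.2417 0.1523] [0.4124 0.2359 0.1348] [0.4474 0.2472 0.1761]
now [0.4274 0.2281 0.1146] -12.49 F [-0.1 -0.4 -1.3] q [ 0.49  0.28 -0.23  1.06  0.    2.28] t 7.0 w 0.0209
{'translation': [[-1.11, -0.69, -2.85], [-2.22, -1.38, -5.69], [-3.34, -2.06, -8.54]], 'turn': [np.float64(0.0), np.float64(0.0), np.float64(0.0)], 'hand': [1, 1, 1]}
(420, 788, 3)
```

View pics/c4.png

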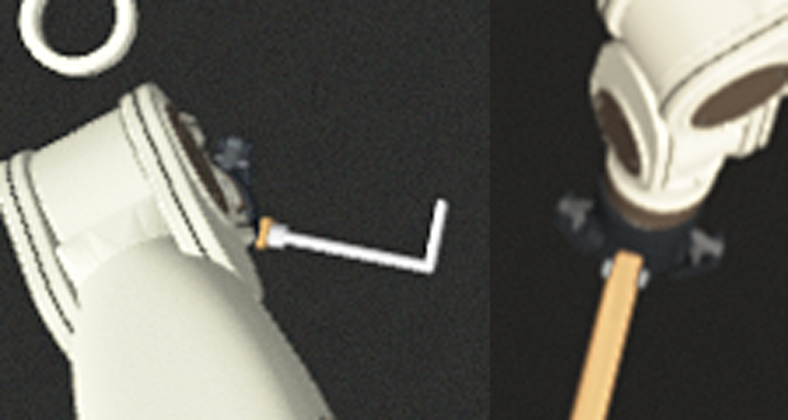

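The pole is held level and its pose in the hand is as planned. The prong runs up to the right at top crop (430, 265)–(443, 200), and the force shows its weight. I'll take it up and round to a point in front of the ring.

```bash
python3 -c "
from h import *
plan((.36,.12,.3035),8,1)
plan((.3036,.009,.3035),19.7,1,start=((.36,.12,.3035),8))
"
```

```text
now [0.4274 0.2281 0.1146] -12.49 F [-0.1 -0.4 -1.3] q [ 0.49  0.28 -0.23  1.06  0.    2.28] t 7.0 w 0.0209
{'translation': [[-2.0, -0.71, -3.15], [-4.0, -1.41, -6.3], [-6.01, -2.12, -9.45], [-8.01, -2.83, -12.59], [-10.01, -3.53, -15.74]], 'turn': [np.float64(-0.06), np.float64(-0.119), np.float64(-0.179), np.float64(-0.238), np.float64(-0.298)], 'hand': [1, 1, 1, 1, 1]}
{'translation': [[-1.71, -1.26, -3.15]], 'turn': [np.float64(-0.06)], 'hand': [1]}
{'translation': [[-2.55, -1.78, 0.0], [-5.1, -3.56, 0.0], [-7.66, -5.35, 0.0], [-10.21, -7.13, 0.0]], 'turn': [np.float64(-0.051), np.float64(-0.102), np.float64(-0.153), np.float64(-0.204)], 'hand': [1, 1, 1, 1]}
```

Call:
arm_command(
  translation=[
    [-2.0,-0.7,-3.1],
    [-4.0,-1.4,-6.3],
    [-6.0,-2.1,-9.4],
    [-8.0,-2.8,-12.6],
    [-10.0,-3.5,-15.7],
  ],
  turn=[-0.06,-0.12,-0.18,-0.24,-0.3],
  hand=[1,1,1,1,1],
)

```text
clock: 7.42
eef_pos: [0.3694, 0.1367, 0.2707]
tool_rot: [0.676, 0.737, -0.002, -0.001]
ft_force: [0.8, -0.2, -0.9]
grip_width: 0.0207
```

Call:
arm_command(
  translation=[
    [-1.7,-1.3,-3.1],
    [-1.7,-1.3,-3.1],
  ],
  turn=[-0.06,-0.06],
  hand=[1,1],
)

```text
clock: 7.58
eef_pos: [0.3595, 0.1182, 0.3066]
tool_rot: [0.655, 0.755, 0.003, 0.002]
ft_force: [1.1, 0.4, -0.8]
grip_width: 0.0211
```

Call:
arm_command(
  translation=[
    [-2.5,-1.8,0],
    [-5.1,-3.6,0],
    [-7.6,-5.3,0],
    [-10.2,-7.1,0],
    [-10.2,-7.1,0],
  ],
  turn=[-0.05,-0.1,-0.15,-0.2,-0.2],
  hand=[1,1,1,1,1],
)

```text
clock: 8.0
eef_pos: [0.3006, 0.0055, 0.3003]
tool_rot: [0.578, 0.816, -0.002, -0.001]
ft_force: [0.1, 1.4, -2.2]
grip_width: 0.0208
```

```bash
python3 -c "
from h import *
np.set_printoptions(precision=4,suppress=True)
plan((.3306,-.0663,.3035),19.7,1)
o=polefit()
for n in('pole_hook','eye'):print(n,*[[(r['location'],r['conf']) for r in spot_point(c,n)[:1]] for c in('top','side')])
np.savez('t3.npz',p=o['top'][0],q=o['side'][0],d=o['top'][1],e=o['side'][1])
g=lambda i,s:cv2.resize(i,None,fx=s,fy=s,interpolation=cv2.INTER_CUBIC)
a=g(o['top'][0][180:310,280:460],2.5);b=g(o['side'][0][60:190,320:460],2.5);s=np.hstack([a,b]);print(s.shape)
cv2.imwrite('pics/c5.png',s[:,:,::-1])"
```

```text
now [0.3006 0.0055 0.3003] 19.35 F [ 0.1  1.4 -2.2] q [ 0.02 -0.18 -0.23  1.53 -0.    1.25] t 8.0 w 0.0208
{'translation': [[-2.59, 0.15, -0.11], [-5.18, 0.3, -0.21], [-7.77, 0.45, -0.32]], 'turn': [np.float64(-0.002), np.float64(-0.004), np.float64(-0.006)], 'hand': [1, 1, 1]}
top wood 828 [ 0.3263 -0.0609  0.29  ] [ 0.2461 -0.2536  0.2411] [0.4664 0.134  0.3266]
top met 268 [ 0.3761 -0.1305  0.304 ] [ 0.324  -0.1999  0.2527] [ 0.4719 -0.061   0.3302]
side wood 1000 [ 0.3288 -0.0425  0.29  ] [ 0.2476 -0.2513  0.2404] [0.4834 0.1388 0.3555]
side met 846 [ 0.1427 -0.0183  0.2836] [ 0.0427 -0.1992  0.2404] [0.4721 0.1003 0.3592]
pole_hook [([269.3, 400.6], 0.78)] [([129.9, 401.3], 0.95)]
eye [([229.7, 428.3], 0.6)] [([109.6, 372.2], 0.84)]
(325, 800, 3)
```

View pics/c5.png

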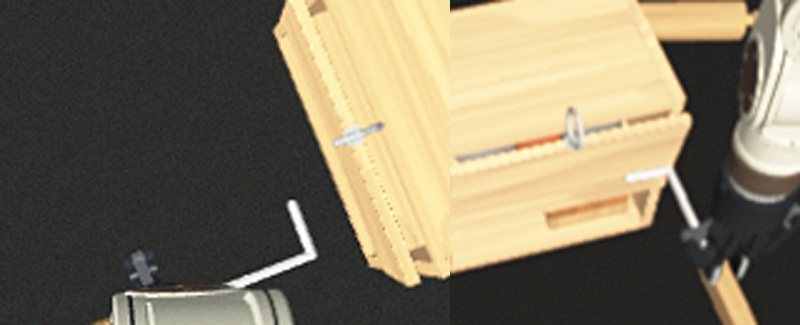

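```bash
python3 -c "
from h import *
np.set_printoptions(precision=4,suppress=True)
P={}
for n,a,b in(('tip',(131.2,390.8),(261.2,396.4)),('bend',(129.6,408.8),(282.8,406)),('ring',(111.6,369.6),(234,422.8)),('hookN',(129.9,401.3),(269.3,400.6)),('eyeN',(109.6,372.2),(229.7,428.3))):
    P[n],e=tri(a,b);print(n,P[n],e)
h=np.array([.941,.338,0]);o=np.array([-.338,.941,0])
for k in P:print(k,'h',P[k]@h,'out',P[k]@o,P[k][2])
f=np.load('t3.npz')
for c,D,I in(('top',f['d'],f['p']),('side',f['e'],f['q'])):
    W=cloud(c,D);I=I.astype(int)
    m=(D>0)&(W[...,2]>.27)&(W[...,2]<.325)&(I.min(2)>150)&(I.max(2)-I.min(2)<40)&(W[...,0]>.34)&(W[...,0]<.43)&(W[...,1]<-.05)&(W[...,1]>-.17)
    Q=W[m];print(c,len(Q),Q.mean(0));H=Q@h;O=Q@o;print('h',H.min(),H.max(),'out',O.min(),O.max(),'prong z',Q[H>H.max()-.03].mean(0))
    pr=Q[(O<O.min()+.010)];
    if len(pr)>5: v=np.linalg.svd(pr[:,:2]-pr[:,:2].mean(0))[2][0];print('prong ang',np.degrees(np.arctan2(v[1],v[0])),pr.mean(0))
    m=(D>0)&(W[...,2]>.283)&(W[...,2]<.34)&(W[...,0]>.44)&(W[...,0]<.5)&(W[...,1]<-.15)&(W[...,1]>-.23)
    Q=W[m];print('ring',len(Q),'h',np.percentile(Q@h,[5,50,95]),'out',(Q@o).min(),(Q@o).max(),Q[:,2].max())
    # panel front-edge, cup orientation
    m=(D>0)&(W[...,2]>.262)&(W[...,2]<.282)&(W[...,0]>.25)&(W[...,0]<.75)&(W[...,1]<-.1)&(W[...,1]>-.55)
    print(cv2.minAreaRect(np.float32(W[m][:,:2]*1000)))
"
```

```text
tip [ 0.3994 -0.1278  0.2932] 0.001072516982381077
bend [ 0.3455 -0.1515  0.2765] 0.0030450346421320366
ring [ 0.4627 -0.1946  0.2953] 0.001160980383104742
hookN [ 0.3746 -0.1349  0.2955] 0.010366600175331586
eyeN [ 0.4637 -0.2049  0.2976] 0.017197645664161324
tip h 0.3326553952597696 out -0.2552934503448526 0.2931935982344758
bend h 0.2739098063101608 out -0.25936067819537784 0.2765012848742693
ring h 0.3695861109829735 out -0.3395125155669356 0.2953219952129679
hookN h 0.30692529401431645 out -0.2535530281328841 0.29552894153140397
eyeN h 0.36711134003221496 out -0.34959409968749094 0.29761783054603935
top 124 [ 0.3645 -0.1309  0.3031]
h 0.27829484377870856 0.3356648514905729 out -0.2570820659095411 -0.21512626034446683 prong z [ 0.3875 -0.1299  0.3039]
prong ang -161.61877580908975 [ 0.3744 -0.1344  0.3035]
ring 64 h [0.3681 0.3712 0.3743] out -0.36201837545372717 -0.31229151355538237 0.330521313422459
((505.1767578125, -310.7359619140625), (320.42510986328125, 258.3738708496094), 20.003131866455078)
side 86 [ 0.3663 -0.1221  0.304 ]
h 0.2829120606993029 0.3401572198243894 out -0.2541732630633895 -0.1994679661404284 prong z [ 0.39   -0.1235  0.3047]
prong ang 19.154896355311347 [ 0.3785 -0.1276  0.3044]
ring 82 h [0.3703 0.3746 0.377 ] out -0.3592854547332465 -0.3071637818493944 0.3300274588904583
((507.0252685546875, -307.2554931640625), (321.41473388671875, 261.889404296875), 19.903356552124023)
```

The measurements agree: the prong axis is 82 mm outward of the ring centre, its tip is 32 mm short of the ring along the hinge line, and the heights match to about 2 mm. I'll move in, then insert.

Call:
arm_command(
  translation=[
    [-2.5,0,0],
    [-5,0,0],
    [-7,0,0],
    [-8.1,0,0],
    [-8.1,0,0],
  ],
  turn=[0,0,0,0,0],
  hand=[1,1,1,1,1],
)

```text
clock: 8.72
eef_pos: [0.332, -0.0683, 0.3013]
tool_rot: [0.577, 0.817, -0.0, -0.0]
ft_force: [-0.4, -0.5, -0.2]
grip_width: 0.021
```

```bash
cat >> h.py <<'E'
hh=np.array([.941,.338,0]);oo=np.array([-.338,.941,0])
def look(tag):
    o=polefit_quiet()
    return o
def prong(h0,h1,o0,o1,z0,z1):
    """grey points in a box in (h,out,z)"""
    r={}
    for c in("top","side"):
        p,d=camera(c);W=cloud(c,d);I=p.astype(int);r[c]=p;H,O=W@hh,W@oo
        m=(d>0)&(I.min(2)>130)&(I.max(2)-I.min(2)<40)&(H>h0)&(H<h1)&(O>o0)&(O<o1)&(W[...,2]>z0)&(W[...,2]<z1)
        if m.sum()<3: print(c,"none");continue
        print(c,m.sum(),"h",H[m].min().round(4),H[m].max().round(4),"out",O[m].min().round(4),O[m].max().round(4),"z",np.percentile(W[...,2][m],[5,50,95]).round(4))
    return r
E
python3 -c "
from h import *
plan((.3306,-.0663,.3035),19.7,1)
prong(.25,.36,-.36,-.30,.28,.33)
print('ring');prong(.362,.385,-.38,-.29,.28,.34)"
```

```text
now [ 0.332  -0.0683  0.3013] 19.55 F [-0.4 -0.5 -0.2] q [-0.2  -0.11 -0.16  1.51 -0.    1.03] t 8.72 w 0.021
{'translation': [[0.24, -0.07, -0.22]], 'turn': [np.float64(-0.003)], 'hand': [1]}
top 124 h 0.2837 0.3409 out -0.3368 -0.3014 z [0.3016 0.3044 0.307 ]
side 70 h 0.2854 0.3412 out -0.3352 -0.3005 z [0.3003 0.3043 0.307 ]
ring
top 55 h 0.3675 0.3742 out -0.3605 -0.3125 z [0.3013 0.3236 0.3297]
side 68 h 0.3688 0.378 out -0.355 -0.3076 z [0.2835 0.3101 0.3312]
```

Call:
arm_command(
  translation=[
    [-0.1,1.4,0],
    [-0.1,2.8,0],
    [-0.1,4.2,0],
    [-0.1,5.6,0],
    [-0.1,5.6,0],
  ],
  turn=[0,0,0,0,0],
  hand=[1,1,1,1,1],
)

```text
clock: 9.33
eef_pos: [0.3862, -0.0483, 0.3016]
tool_rot: [0.575, 0.818, 0.0, 0.0]
ft_force: [0.9, 0.1, -1.6]
grip_width: 0.0209
```

```bash
python3 -c "
from h import *
plan((.3306,-.0663,.3035),19.7,1)
r=prong(.33,.42,-.38,-.29,.28,.34)
g=lambda i,s:cv2.resize(i,None,fx=s,fy=s,interpolation=cv2.INTER_CUBIC)
a=g(r['top'][200:290,370:450],5);b=g(r['side'][75:165,340:410],5)
cv2.imwrite('pics/c6.png',np.hstack([a,b])[:,:,::-1])"
```

```text
now [ 0.3862 -0.0483  0.3016] 19.76 F [ 0.9  0.1 -1.6] q [-0.12 -0.   -0.07  1.51  0.    1.1 ] t 9.33 w 0.0209
{'translation': [[0.09, -2.92, -0.1], [0.18, -5.84, -0.19]], 'turn': [np.float64(0.001), np.float64(0.001)], 'hand': [1, 1]}
top 81 h 0.3675 0.3994 out -0.3608 -0.3134 z [0.3024 0.3151 0.3297]
side 134 h 0.3417 0.3986 out -0.356 -0.2923 z [0.2843 0.3052 0.328 ]
```

View pics/c6.png

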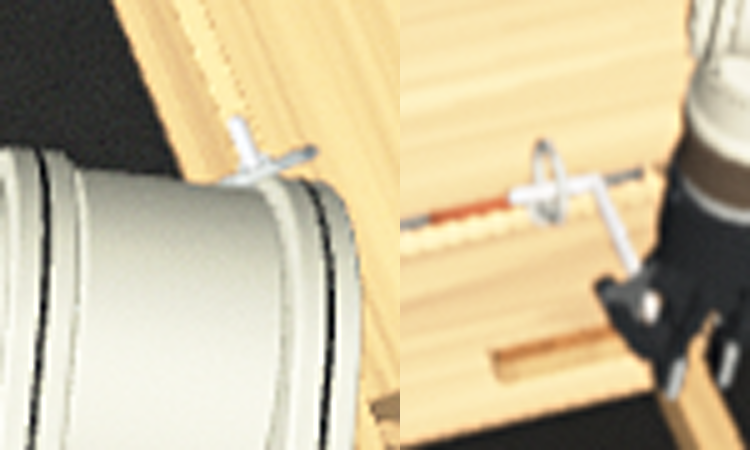

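The prong is through the ring: in the side crop the ring at (548, 190) encircles it, with the tip at (515, 195) past it. Next I'll follow the hinge arc.

```bash
python3 -c "
import numpy as np
P=lambda f:np.array([np.sin(np.radians(f)),-np.cos(np.radians(f))])*19
f=10
while f<96:
    n=min(f+17.5,97.5);print(n,[(P(f+(n-f)*k/5)-P(f)).round(1).tolist() for k in range(1,6)]);f=n
"
```

```text
27.5 [[1.1, 0.2], [2.3, 0.5], [3.4, 0.9], [4.4, 1.4], [5.5, 1.9]]
45.0 [[1.0, 0.6], [2.0, 1.2], [2.9, 1.9], [3.8, 2.6], [4.7, 3.4]]
62.5 [[0.8, 0.8], [1.5, 1.7], [2.2, 2.7], [2.9, 3.6], [3.4, 4.7]]
80.0 [[0.5, 1.0], [0.9, 2.1], [1.3, 3.2], [1.6, 4.3], [1.9, 5.5]]
97.5 [[0.2, 1.1], [0.3, 2.3], [0.3, 3.5], [0.2, 4.6], [0.1, 5.8]]
```

Call:
arm_command(
  translation=[
    [1.1,0,0.2],
    [2.3,0,0.5],
    [3.4,0,0.9],
    [4.4,0,1.4],
    [5.5,0,1.9],
  ],
  turn=[0,0,0,0,0],
  hand=[1,1,1,1,1],
)

```text
clock: 9.85
eef_pos: [0.3652, 0.0019, 0.283]
tool_rot: [0.577, 0.817, -0.0, 0.001]
ft_force: [1.7, -1.9, -1.5]
grip_width: 0.021
```

```bash
python3 -c "
from h import *
plan((.3306,-.0663,.3035),19.7,1)
prong(.33,.42,-.35,-.20,.24,.34)
r=[ (spot_point(c,'eye')or[{}])[0].get('location') for c in('side','top')];print(r)
if all(r): print(tri(*r))"
```

```text
now [0.3652 0.0019 0.283 ] 19.58 F [ 1.7 -1.9 -1.5] q [ 0.01 -0.05 -0.16  1.46 -0.    1.24] t 9.85 w 0.021
{'translation': [[-1.76, -1.85, -0.68], [-3.51, -3.7, -1.36], [-5.27, -5.54, -2.05]], 'turn': [np.float64(-0.001), np.float64(-0.001), np.float64(-0.002)], 'hand': [1, 1, 1]}
top 190 h 0.3384 0.3956 out -0.3131 -0.2583 z [0.2604 0.2877 0.316 ]
side 192 h 0.334 0.4168 out -0.3094 -0.2001 z [0.2615 0.2858 0.3133]
[[123.5, 373.9], [240.4, 405.3]]
(array([ 0.44870954, -0.15161621,  0.29400157]), np.float64(0.0018797174105068888))
```

The ring is following, now at about 24°, with the force near the expected 2.5 N.

Call:
arm_command(
  translation=[
    [1.0,0,0.6],
    [2.0,0,1.2],
    [2.9,0,1.9],
    [3.8,0,2.6],
    [4.7,0,3.4],
  ],
  turn=[0,0,0,0,0],
  hand=[1,1,1,1,1],
)

```text
clock: 10.47
eef_pos: [0.3498, 0.0465, 0.2486]
tool_rot: [0.577, 0.817, 0.0, 0.0]
ft_force: [0.6, -1.5, -1.5]
grip_width: 0.0205
```

Call:
arm_command(
  translation=[
    [0.8,0,0.8],
    [1.5,0,1.7],
    [2.2,0,2.7],
    [2.9,0,3.6],
    [3.4,0,4.7],
  ],
  turn=[0,0,0,0,0],
  hand=[1,1,1,1,1],
)

```text
clock: 10.88
eef_pos: [0.3378, 0.0793, 0.2011]
tool_rot: [0.576, 0.817, 0.0, -0.0]
ft_force: [0.2, -0.2, 0.5]
grip_width: 0.0207
```

```bash
python3 -c "
from h import *
plan((.3306,-.0663,.3035),19.7,1)
prong(.33,.42,-.28,-.14,.14,.30)
r=[ (spot_point(c,'eye')or[{}])[0].get('location') for c in('side','top')];print(r)
if all(r): x=tri(*r);print(x,x[0]@oo,x[0]@hh)"
```

```text
now [0.3378 0.0793 0.2011] 19.63 F [ 0.2 -0.2  0.5] q [ 0.23 -0.05 -0.38  1.25  0.    1.46] t 10.88 w 0.0207
{'translation': [[-2.69, -1.11, -2.05], [-5.39, -2.23, -4.09], [-8.08, -3.34, -6.14], [-10.78, -4.46, -8.19], [-13.47, -5.57, -10.24]], 'turn': [np.float64(-0.0), np.float64(-0.0), np.float64(-0.001), np.float64(-0.001), np.float64(-0.001)], 'hand': [1, 1, 1, 1, 1]}
top 205 h 0.3388 0.3959 out -0.2368 -0.1404 z [0.2038 0.2106 0.2443]
side 169 h 0.3408 0.4107 out -0.2386 -0.1419 z [0.1992 0.2067 0.2414]
[[164.1, 381.3], None]
```

Call:
arm_command(
  translation=[
    [0.5,0,1.0],
    [0.9,0,2.1],
    [1.3,0,3.2],
    [1.6,0,4.3],
    [1.9,0,5.5],
  ],
  turn=[0,0,0,0,0],
  hand=[1,1,1,1,1],
)

```text
clock: 11.5
eef_pos: [0.3329, 0.0966, 0.1474]
tool_rot: [0.577, 0.817, 0.001, 0.001]
ft_force: [0.4, -0.0, -0.1]
grip_width: 0.0206
```

Call:
arm_command(
  translation=[
    [0.2,0,1.1],
    [0.3,0,2.3],
    [0.3,0,3.5],
    [0.2,0,4.6],
    [0.2,0,5.2],
  ],
  turn=[0,0,0,0,0],
  hand=[1,1,1,1,1],
)

```text
clock: 11.92
eef_pos: [0.3314, 0.0981, 0.0945]
tool_rot: [0.577, 0.817, 0.0, -0.0]
ft_force: [-0.2, -0.1, 0.2]
grip_width: 0.0207
```

```bash
python3 -c "
from h import *
plan((.3306,-.0663,.3035),19.7,1)
r=prong(.33,.42,-.24,-.06,.06,.20)
q=[ (spot_point(c,'eye')or[{}])[0].get('location') for c in('side','top')];print(q)
if all(q): x=tri(*q);print(x,x[0]@oo,x[0]@hh)
p,d=camera('side');W=cloud('side',d);I=p.astype(int);H,O=W@hh,W@oo
# flap panel surface away from ring
m=(d>0)&(I[...,0]-I[...,2]>40)&(W[...,2]>.06)&(W[...,2]<.25)&(O>-.345)&(O<-.215)&((H<.34)&(H>.23)|(H>.41)&(H<.52))
A=np.c_[O[m],H[m],np.ones(m.sum())];s=np.linalg.lstsq(A,W[...,2][m],rcond=None)[0];print('panel',m.sum(),s,'tilt deg',np.degrees(np.arctan(s[0])),'z med',np.median(W[...,2][m]),np.median(abs(A@s-W[...,2][m])))
"
```

```text
now [0.3314 0.0981 0.0945] 19.58 F [-0.2 -0.1  0.2] q [ 0.29  0.05 -0.58  0.94  0.    1.52] t 11.92 w 0.0207
{'translation': [[-2.21, -0.8, -2.99], [-4.42, -1.6, -5.97], [-6.63, -2.39, -8.96], [-8.84, -3.19, -11.94], [-11.05, -3.99, -14.93]], 'turn': [np.float64(-0.0), np.float64(-0.001), np.float64(-0.001), np.float64(-0.001), np.float64(-0.002)], 'hand': [1, 1, 1, 1, 1]}
{'translation': [[-2.21, -0.8, -2.99], [-4.42, -1.6, -5.97]], 'turn': [np.float64(-0.0), np.float64(-0.001)], 'hand': [1, 1]}
top 217 h 0.3398 0.3971 out -0.2081 -0.0642 z [0.0964 0.1022 0.1395]
side 180 h 0.3403 0.3997 out -0.2061 -0.0767 z [0.0967 0.104  0.1389]
[[191.0, 382.5], [259.5, 353.9]]
(array([ 0.40419491, -0.04237446,  0.09430635]), np.float64(0.011535147173587175)) -0.17649224967869082 0.36602483913787087
panel 2117 [ 0.00100581 -0.00068096  0.12205344] tilt deg 0.05762846990073123 z med 0.12155331005445949 0.001573683373322976
```

The panel measures level, with a tilt of about 0.1°. I'll press a few mm further to confirm it is on its stop.

Call:
arm_command(
  translation=[
    [0,0,0.3],
    [0,0,0.5],
    [0,0,0.5],
  ],
  turn=[0,0,0],
  hand=[1,1,1],
)

```text
clock: 12.42
eef_pos: [0.3314, 0.0982, 0.0899]
tool_rot: [0.576, 0.817, 0.0, 0.0]
ft_force: [0.8, 1.7, 0.2]
grip_width: 0.0208
```

```bash
cat >> h.py <<'E'
def panel():
    for c in("side","top"):
        p,d=camera(c);W=cloud(c,d);I=p.astype(int);H,O=W@hh,W@oo
        m=(d>0)&(I[...,0]-I[...,2]>40)&(W[...,2]>.105)&(W[...,2]<.135)&(O>-.345)&(O<-.215)&((H<.34)&(H>.23)|(H>.41)&(H<.52))
        A=np.c_[O[m],H[m],np.ones(m.sum())];s=np.linalg.lstsq(A,W[...,2][m],rcond=None)[0]
        # bench tilt reference
        b=(d>0)&(abs(W[...,2])<.012)&(I.sum(2)<150)&(W[...,0]>.3)&(W[...,0]<.65)&(W[...,1]>-.1)&(W[...,1]<.35)
        B=np.c_[O[b],H[b],np.ones(b.sum())];t=np.linalg.lstsq(B,W[...,2][b],rcond=None)[0]
        print(c,m.sum(),"panel tilt deg",np.degrees(s[0]).round(2),"z",np.median(W[...,2][m]).round(4),"bench tilt",np.degrees(t[0]).round(2),np.median(W[...,2][b]).round(4))
E
python3 -c "
from h import *
plan((.3314,.0981,.0945),19.7,1);panel()
r=prong(.33,.42,-.24,-.06,.06,.20)"
```

```text
now [0.3314 0.0982 0.0899] 19.6 F [0.8 1.7 0.2] q [ 0.29  0.06 -0.59  0.93 -0.    1.52] t 12.42 w 0.0208
{'translation': [[-0.01, -0.0, -0.46]], 'turn': [np.float64(-0.002)], 'hand': [1]}
side 2119 panel tilt deg 0.03 z 0.1216 bench tilt 0.02 0.0001
top 3562 panel tilt deg 0.07 z 0.121 bench tilt -0.02 -0.001
top 221 h 0.3397 0.3971 out -0.2064 -0.0632 z [0.0949 0.1022 0.1394]
side 180 h 0.3413 0.3991 out -0.2043 -0.0775 z [0.0957 0.1033 0.1388]
```

Call:
arm_command(
  translation=[
    [0,0,0.3],
    [0,0,0.6],
    [0,0,0.6],
  ],
  turn=[0,0,0],
  hand=[1,1,1],
)

```text
clock: 12.87
eef_pos: [0.331, 0.0981, 0.0834]
tool_rot: [0.576, 0.817, -0.0, -0.0]
ft_force: [-1.1, 0.3, 2.1]
grip_width: 0.0206
```

```bash
cat >> h.py <<'E'
def slope(o0,o1,h0,h1,z0,z1):
    for c in("top","side"):
        p,d=camera(c);W=cloud(c,d);I=p.astype(int);H,O=W@hh,W@oo
        m=(d>0)&(I.max(2)>110)&(H>h0)&(H<h1)&(O>o0)&(O<o1)&(W[...,2]>z0)&(W[...,2]<z1)
        if m.sum()<8: print(c,"few");continue
        s=np.polyfit(O[m],W[...,2][m],1);print(c,m.sum(),"slope deg",np.degrees(np.arctan(s[0])).round(2),"O",O[m].min().round(3),O[m].max().round(3),"z ends",np.polyval(s,[O[m].min(),O[m].max()]).round(4))
E
python3 -c "
from h import *
plan((.3314,.0981,.0945),19.7,1);panel()
print('shaft');slope(-.16,-.085,.325,.36,.06,.14)
print('handle');slope(.06,.16,.32,.37,.06,.14)"
```

```text
now [0.331  0.0981 0.0834] 19.61 F [-1.1  0.3  2.1] q [ 0.29  0.06 -0.6   0.91 -0.    1.52] t 12.87 w 0.0206
{'translation': [[-0.01, 0.04, -1.11]], 'turn': [np.float64(-0.002)], 'hand': [1]}
side 2132 panel tilt deg 0.18 z 0.1215 bench tilt 0.04 0.0001
top 3552 panel tilt deg 0.01 z 0.1209 bench tilt -0.02 -0.0009
shaft
top 80 slope deg -6.41 O -0.16 -0.086 z ends [0.1002 0.0919]
side 64 slope deg -5.74 O -0.157 -0.085 z ends [0.1005 0.0933]
handle
top 76 slope deg -8.62 O 0.085 0.111 z ends [0.0849 0.0809]
side 192 slope deg -8.17 O 0.06 0.116 z ends [0.0876 0.0796]
```

Pushing further no longer moves the panel, which stays level within 0.2°. The pole just pitches about 6–8° in the grip, so the flap is on its stop. I'll raise the prong to the ring's middle and slide it out sideways.

Call:
arm_command(
  translation=[
    [0,0,-0.6],
    [0,0,-1.3],
    [0,0,-1.3],
  ],
  turn=[0,0,0],
  hand=[1,1,1],
)

```text
clock: 13.42
eef_pos: [0.3319, 0.0983, 0.0981]
tool_rot: [0.577, 0.817, 0.001, 0.0]
ft_force: [0.6, 0.2, -0.1]
grip_width: 0.0208
```

```bash
python3 -c "
from h import *
plan((.3314,.0981,.0945),19.7,1);panel()
print('tip');prong(.38,.42,-.22,-.14,.06,.20)
print('ring');prong(.364,.379,-.22,-.13,.06,.20)"
```

```text
now [0.3319 0.0983 0.0981] 19.57 F [ 0.6  0.2 -0.1] q [ 0.29  0.04 -0.57  0.95  0.    1.52] t 13.42 w 0.0208
{'translation': [[-0.0, -0.06, 0.36]], 'turn': [np.float64(-0.002)], 'hand': [1]}
side 2115 panel tilt deg 0.1 z 0.1215 bench tilt 0.05 0.0001
top 3553 panel tilt deg -0.02 z 0.1209 bench tilt -0.03 -0.0009
tip
top 18 h 0.3803 0.397 out -0.1803 -0.1736 z [0.1006 0.1057 0.1084]
side 18 h 0.3804 0.3989 out -0.201 -0.1681 z [0.0991 0.1038 0.1102]
ring
top 59 h 0.3642 0.3782 out -0.2063 -0.1474 z [0.1032 0.132  0.1419]
side 73 h 0.3656 0.379 out -0.2054 -0.1423 z [0.0981 0.1208 0.1412]
```

Call:
arm_command(
  translation=[
    [0,0,-0.5],
    [0,0,-0.9],
    [0,0,-0.9],
  ],
  turn=[0,0,0],
  hand=[1,1,1],
)

```text
clock: 13.97
eef_pos: [0.3317, 0.0983, 0.1067]
tool_rot: [0.577, 0.817, 0.0, 0.0]
ft_force: [0.4, -0.5, -1.1]
grip_width: 0.021
```

```bash
python3 -c "
from h import *
plan((.3314,.0981,.0945),19.7,1);panel()
print('tip');prong(.38,.42,-.22,-.14,.06,.20)
slope(-.16,-.085,.325,.36,.06,.14)"
```

```text
now [0.3317 0.0983 0.1067] 19.59 F [ 0.4 -0.5 -1.1] q [ 0.29  0.03 -0.56  0.98  0.    1.52] t 13.97 w 0.021
{'translation': [[-0.01, -0.03, 1.22]], 'turn': [np.float64(-0.002)], 'hand': [1]}
side 2118 panel tilt deg 0.13 z 0.1216 bench tilt 0.02 0.0001
top 3551 panel tilt deg 0.08 z 0.1209 bench tilt -0.04 -0.0009
tip
top 17 h 0.3803 0.397 out -0.1803 -0.1731 z [0.1066 0.1111 0.1129]
side 16 h 0.3801 0.4002 out -0.2016 -0.1693 z [0.107  0.1106 0.1177]
top 79 slope deg -0.75 O -0.159 -0.085 z ends [0.1087 0.1078]
side 64 slope deg 1.03 O -0.16 -0.085 z ends [0.1079 0.1092]
```

The pole is level again and free in the ring. Sliding out now.

Call:
arm_command(
  translation=[
    [0,0,-0.4],
    [0,-1.9,-0.4],
    [0,-3.8,-0.4],
    [0,-5.7,-0.4],
    [0,-7.6,-0.4],
  ],
  turn=[0,0,0,0,0],
  hand=[1,1,1,1,1],
)

```text
clock: 14.68
eef_pos: [0.2588, 0.0724, 0.11]
tool_rot: [0.576, 0.817, -0.0, -0.0]
ft_force: [-0.1, 0.1, -1.2]
grip_width: 0.021
```

```bash
python3 -c "
from h import *
plan((.27,.24,.105),0,1);panel()
r=prong(.25,.42,-.22,-.14,.06,.20)"
```

```text
now [0.2588 0.0724 0.11  ] 19.6 F [-0.1  0.1 -1.2] q [ 0.27 -0.13 -0.7   1.   -0.    1.5 ] t 14.68 w 0.021
{'translation': [[3.08, 1.34, 0.1], [6.17, 2.67, 0.2], [9.25, 4.01, 0.3], [12.33, 5.34, 0.4], [15.41, 6.68, 0.5]], 'turn': [np.float64(0.068), np.float64(0.137), np.float64(0.205), np.float64(0.274), np.float64(0.342)], 'hand': [1, 1, 1, 1, 1]}
side 2210 panel tilt deg 0.12 z 0.1215 bench tilt 0.03 0.0
top 3560 panel tilt deg 0.07 z 0.1209 bench tilt -0.01 -0.0009
top 146 h 0.2596 0.377 out -0.206 -0.1401 z [0.1094 0.1144 0.14  ]
side 138 h 0.2642 0.3803 out -0.2073 -0.1409 z [0.0979 0.1145 0.1397]
```

```bash
python3 -c "
from h import *
a=np.array([.2588,.0724,.11]);b=a+.08*oo
plan(b,19.6,1);plan((.40,.24,.07),0,1,start=(b,19.6))"
```

```text
now [0.2601 0.0728 0.1103] 19.59 F [ 0.6  1.2 -0.6] q [ 0.27 -0.13 -0.7   1.    0.    1.5 ] t 14.88 w 0.0207
{'translation': [[2.67, -0.05, 0.01], [5.33, -0.1, 0.02], [8.0, -0.16, 0.03]], 'turn': [np.float64(-0.0), np.float64(-0.0), np.float64(-0.0)], 'hand': [1, 1, 1]}
{'translation': [[0.51, 3.16, 0.67], [1.02, 6.32, 1.33], [1.53, 9.47, 2.0], [2.04, 12.63, 2.67], [2.54, 15.79, 3.33]], 'turn': [np.float64(0.057), np.float64(0.114), np.float64(0.171), np.float64(0.228), np.float64(0.285)], 'hand': [1, 1, 1, 1, 1]}
{'translation': [[1.38, 2.89, 0.67]], 'turn': [np.float64(0.057)], 'hand': [1]}
```

Call:
arm_command(
  translation=[
    [2.5,0,0],
    [5,0,0],
    [8,0,0],
    [8,0,0],
  ],
  turn=[0,0,0,0],
  hand=[1,1,1,1],
)

```text
clock: 15.22
eef_pos: [0.2331, 0.1528, 0.1106]
tool_rot: [0.573, 0.819, 0.002, -0.001]
ft_force: [0.9, -0.2, -1.8]
grip_width: 0.021
```

Call:
arm_command(
  translation=[
    [0.5,3.2,0.7],
    [1.0,6.3,1.3],
    [1.5,9.5,2.0],
    [2.0,12.6,2.7],
    [2.5,15.8,3.3],
  ],
  turn=[0.057,0.114,0.171,0.228,0.285],
  hand=[1,1,1,1,1],
)

```text
clock: 15.63
eef_pos: [0.3755, 0.2254, 0.0761]
tool_rot: [0.688, 0.726, 0.0, 0.0]
ft_force: [-0.2, 0.3, -0.2]
grip_width: 0.021
```

Call:
arm_command(
  translation=[
    [1.4,2.9,0.7],
    [1.4,2.9,2.7],
    [1.4,2.9,4.2],
    [1.4,2.9,4.2],
  ],
  turn=[0.057,0.057,0.057,0.057],
  hand=[1,1,1,1],
)

```text
clock: 15.97
eef_pos: [0.4005, 0.2391, 0.0316]
tool_rot: [0.707, 0.707, -0.003, -0.001]
ft_force: [-1.2, 0.8, -0.8]
grip_width: 0.0208
```

```bash
python3 -c "
from h import *
plan((.40,.24,.0145),0,1);polefit()"
```

```text
now [0.4005 0.2391 0.0316] -0.02 F [-1.2  0.8 -0.8] q [ 0.54  0.36 -0.38  0.84 -0.    2.11] t 15.97 w 0.0208
{'translation': [[0.09, -0.05, 1.71]], 'turn': [np.float64(-0.0)], 'hand': [1]}
top wood 21 [0.3973 0.2158 0.0394] [ 0.3879  0.212  -0.0038] [0.4087 0.2202 0.0475]
top met 524 [0.4769 0.2667 0.0198] [ 0.1769  0.0769 -0.007 ] [0.6392 0.441  0.0468]
side wood 430 [0.4009 0.3111 0.0451] [0.3837 0.2348 0.0034] [0.4135 0.3758 0.0828]
side met 312 [0.5532 0.3187 0.02  ] [ 0.2258 -0.0154 -0.0063] [0.6388 0.4235 0.0838]
```

Call:
arm_command(
  translation=[
    [0,0,0.6],
    [0,0,1.2],
    [0,0,1.6],
    [0,0,1.6],
  ],
  turn=[0,0,0,0],
  hand=[1,1,1,1],
)

```text
clock: 16.4
eef_pos: [0.4009, 0.2399, 0.0185]
tool_rot: [0.707, 0.707, -0.0, -0.0]
ft_force: [-1.1, 0.5, -1.0]
grip_width: 0.0207
```

```bash
python3 -c "
from h import *
plan((.40,.24,.0145),0,1)
p,d=camera('side');W=cloud('side',d);I=p.astype(int)
m=(d>0)&(I[...,0]-I[...,2]>50)&(W[...,1]>.26)&(W[...,1]<.37)&(W[...,0]>.37)&(W[...,0]<.43)&(W[...,2]>.018)
s=np.polyfit(W[...,1][m],W[...,2][m],1);print(m.sum(),np.degrees(s[0]),np.polyval(s,[.24,.36]))"
```

```text
now [0.4009 0.2399 0.0185] 0.01 F [-1.1  0.5 -1. ] q [ 0.54  0.37 -0.39  0.8  -0.    2.11] t 16.4 w 0.0207
{'translation': [[0.01, -0.09, 0.4]], 'turn': [np.float64(0.0)], 'hand': [1]}
328 -3.5157126516811434 [0.0370875  0.02972421]
```

Call:
arm_command(
  translation=[
    [0,0,0.3],
    [0,0,0.4],
    [0,0,0.4],
  ],
  turn=[0,0,0],
  hand=[1,1,1],
)

```text
clock: 16.7
eef_pos: [0.4017, 0.2404, 0.0152]
tool_rot: [0.707, 0.707, 0.0, 0.0]
ft_force: [-0.4, -0.7, 0.3]
grip_width: 0.0208
```

Call:
arm_command(
  translation=[
    [0,0,0],
    [0,0,0],
    [0,0,0],
    [0,0,0],
    [0,0,0],
  ],
  turn=[0,0,0,0,0],
  hand=[0.7,0.5,0,0,0],
)

```text
clock: 17.12
eef_pos: [0.4014, 0.2403, 0.015]
tool_rot: [0.707, 0.707, 0.0, -0.0]
ft_force: [-0.6, 1.0, 0.1]
grip_width: 0.0731
```

Call:
arm_command(
  translation=[
    [0,0,0],
    [0,0,0],
    [0,0,0],
    [0,0,0],
  ],
  turn=[0,0,0,0],
  hand=[0,0,0,0],
)

```text
clock: 17.45
eef_pos: [0.4014, 0.2402, 0.0149]
tool_rot: [0.707, 0.707, -0.0, -0.0]
ft_force: [-0.5, 0.6, -0.0]
grip_width: 0.0855
```

Call:
arm_command(
  translation=[
    [0,0,-2],
    [0,0,-5],
    [0,0,-9],
    [0,0,-13],
    [0,0,-16],
  ],
  turn=[0,0,0,0,0],
  hand=[0,0,0,0,0],
)

```text
clock: 17.87
eef_pos: [0.402, 0.2405, 0.1781]
tool_rot: [0.707, 0.707, 0.001, 0.0]
ft_force: [0.3, 0.4, -0.5]
grip_width: 0.0855
```

Call:
arm_command(
  translation=[
    [4,0,0],
    [8,0,0],
    [12,0,0],
    [16,0,0],
    [16,0,0],
  ],
  turn=[0,0,0,0,0],
  hand=[0,0,0,0,0],
)

```text
clock: 18.28
eef_pos: [0.4011, 0.4068, 0.174]
tool_rot: [0.705, 0.709, 0.002, -0.001]
ft_force: [-0.6, -0.8, -0.4]
grip_width: 0.0857
```

```bash
python3 -c "
from h import *
plan((.40,.24,.0145),0,1);panel()
p,d=camera('side');W=cloud('side',d);I=p.astype(int)
m=(d>0)&(I[...,0]-I[...,2]>50)&(W[...,1]>.2)&(W[...,1]<.38)&(W[...,0]>.36)&(W[...,0]<.44)&(W[...,2]>.018)
s=np.polyfit(W[...,1][m],W[...,2][m],1);print(m.sum(),np.degrees(s[0]),np.polyval(s,[.22,.36]))
t,dt=camera('top')
for n in('bowl','tape','jar','pole_hook','pole'):print(n,*[[np.round(r['location']).tolist() for r in spot_point(c,n)[:1]] for c in('side','top')])
cv2.imwrite('pics/f.png',np.vstack([p[60:360,180:500],t[80:300,180:500]])[:,:,::-1])"
```

```text
now [0.4011 0.4068 0.174 ] 0.33 F [-0.6 -0.8 -0.4] q [0.79 0.4  0.11 1.27 0.   2.36] t 18.28 w 0.0857
{'translation': [[-2.38, -0.03, 2.28], [-4.76, -0.06, 4.56], [-7.15, -0.09, 6.84], [-9.53, -0.12, 9.11], [-11.91, -0.15, 11.39]], 'turn': [np.float64(0.001), np.float64(0.002), np.float64(0.002), np.float64(0.003), np.float64(0.004)], 'hand': [1, 1, 1, 1, 1]}
{'translation': [[-2.38, -0.02, 2.28], [-4.76, -0.04, 4.56]], 'turn': [np.float64(0.001), np.float64(0.002)], 'hand': [1, 1]}
side 2206 panel tilt deg 0.16 z 0.1215 bench tilt 0.05 0.0002
top 3563 panel tilt deg 0.01 z 0.121 bench tilt -0.02 -0.0008
190 0.32109917262764026 [0.02727466 0.02805925]
bowl [[235.0, 280.0]] [[161.0, 308.0]]
tape [[327.0, 305.0]] [[199.0, 212.0]]
jar [[291.0, 272.0]] [[161.0, 248.0]]
pole_hook [[238.0, 370.0]] [[258.0, 309.0]]
pole [[300.0, 378.0]] [[265.0, 241.0]]
```

View pics/f.png

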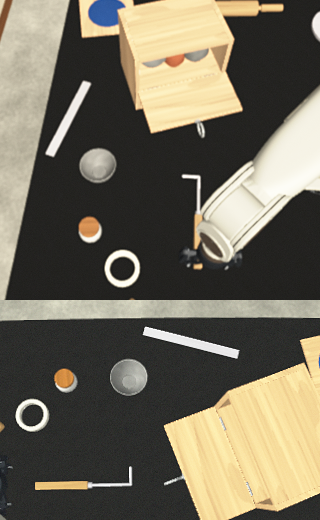

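The flap is fully down, the pole lies flat on the bench (top view, handle about (485, 62) to prong (470, 130)), and the bystanders are in place. The gripper is clear, so I'll let it settle and hand in.

Call:
arm_command(
  translation=[
    [0,0,0],
    [0,0,0],
    [0,0,0],
  ],
  turn=[0,0,0],
  hand=[0,0,0],
)

```text
clock: 19.23
eef_pos: [0.4014, 0.4002, 0.1749]
tool_rot: [0.707, 0.707, -0.0, -0.0]
ft_force: [-0.1, -0.2, 0.2]
grip_width: 0.0853
```

```bash
python3 -c "
from workcell import *
print(job_done())"
```

```text
the job is handed in; nothing more can be done
None
```

The flap is fully down, and I handed the job in at about 19 s of the 54 s allowed. I put the pole's prong through the ring and pulled the flap down along its arc. I then slid the prong out sideways and laid the pole flat on the bench, close to where it started.

**Last checks**
- **Flap:** it measured within 0.2° of level in both cameras, and it stayed there when I pressed harder on it and after unhooking.
- **Pole:** the top of the handle lay level at 27–28 mm, so it is flat on the bench.
- **Bowl and tape:** the networks found both within about 3 px of the first pictures.
- **Jar:** it matched within 3 px in the side view. The top view had missed it at the start, so I compared that one by eye only.
- **Arm:** it was clear of everything, with the measured force near zero.

**What did not go to plan**
- **First grasp:** the fingers closed to 0 mm without holding the pole, and it did not move. I never found out why. Going about 4 mm lower held it, though the grip read 21 mm on a 24 mm handle.
- **Pressing at the stop:** the pole tilted 6–8° in the jaws and came level again once I eased off.
- **Contact:** measured forces stayed under about 6 N. I did not check separately that the arm stayed clear of the cupboard and flap, beyond those forces and the pictures.

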